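# Show the red-ringed tumbler to the camera in the inspection mirror

## Robot

A 7-joint arm with a two-finger parallel gripper is mounted at the origin on the work surface. World frame = base frame: x ahead of the robot, y to its left, z up, the work surface at z = 0. Lengths are in m, angles in rad, forces in N, time in s.
With the tool pointing down it reaches from about 0.35 to 0.9 m from the base axis. Payload 19.9 kg.
Tool frame: the origin (TCP) lies between the finger pads; the fingertips stand 19 mm ahead of it and the grasp point (between the pads) is the TCP; z points along the fingers, y is the direction in which the jaws open and shut (so a half turn about z gives the same grasp; the last joint's range is limited). The gripper opens to 94 mm and grips with 3 to 60 N. Pads are 16 mm wide; open, the fingers measure 119 mm over their backs; the gripper's body (75 mm by 177 mm) begins 78 mm behind the grasp point.
Start: joints at [-0.042, 0.417, -0.01, 1.614, 0.005, 1.111, -0.053], TCP at [0.625, 0, 0.224] pointing down, gripper open.
Joint ranges: [-2.81, 2.81], [-0.39, 2.02], [-1.27, 1.25], [0.06, 2.57], [-1.19, 4.33], [0.19, 2], [-2.82, 2.82]. Speed limits (rad/s): [1.89, 1.89, 2.39, 2.39, 3.01, 3.01, 3.01].

## Interface

Orientations are given as a 3x3 rotation matrix whose columns are the frame's x, y, z axes.
In Python, from rig import robot gives the robot as it stands. Calls block until the motion is done:
- robot.move_ptp(position, orientation): joint-space move of the TCP to a pose.
- robot.move_linear(position, velocity=0.15, frame=None, threshold=None): straight line of the TCP; frame=None keeps the orientation; velocity is the mean speed in m/s. With threshold (N) it stops when the force on the tool has changed by that much, and returns True; else False.
- robot.goto_joints(angles): joint-space move.
- robot.gripper_to(opening): finger opening in m; the grip force is fixed at half the most; returns when the fingers have stopped.
- robot.pause(seconds).
- robot.ik(position, orientation): joint angles nearest the present ones, or None.
- robot.get_state(): the state.
- robot.grab_frame(name): name is "scene" or "side" or "wrist"; returns the picture (384x512x3 uint8, red, green, blue); there is no depth.
- robot.camera_info(name): a dict with "fx", "fy", "cx", "cy" (pixels), "rvec" (rotation vector, rad) and "tvec" (3), from world to camera coordinates, as OpenCV has them. Camera axes: x right, y down, z forward; pixel columns grow to the right and rows downward; lengths in m; the calibration is good to about 2 mm. A picture is of the moment at which its call begins: read the wrist's pose just before it. camera_info takes no time and is no camera call; for the wrist camera it gives the pose at the moment of the call.
A pose or a line that the arm cannot do raises robot.PlanningError and nothing moves.
- robot.sign_off(): hands the job in, once; it reports no verdict.
The state is a dict: "time": time; "qpos": joint angles; "joint_vel": joint speeds; "effort": joint torques, N m; "ee_pos": TCP position; "tool_rot": TCP orientation; "force": force on the tool from outside, world axes, zero at the start; "moment": the same for the moment, N m; "opening": finger opening in m.
Only numpy, scipy, OpenCV 4.12 (cv2) and the standard library are available. Lean on these libraries where they do the work, as an engineer would, in place of code of your own. Each camera call takes 0.05 s, during which the arm holds its last target.

## Task

Gently stand the cold glass tumbler with the red ring upright on the middle of the narrow cork-topped post and let go of it. Then take the orange bar on top of the spring-loaded mirror and turn the mirror until the inspection camera sees the middle of the tumbler in the centre line of the mirror; finish while still holding the mirror at that angle, because it springs back when released. Do not knock the tumbler over, and leave the blue-ringed tumbler and all the other loose things where they are.

Things in the scene. Friction and masses are not known exactly. Their poses are not given: they have to be found in the camera images.
- red_mid (a point): the glass tumbler to be inspected: a clear straight-sided tumbler, 52 mm across, 90 mm tall, open at the top, wall 4 mm, about 220 g, with a red ring 9 mm high round its middle (the ring stands 2 mm proud to the eye only). The point is its centre, at the height of the red ring, 45 mm above its underside; z is its upward axis. It starts upright on the table
- red: the same red-ringed tumbler, origin at the centre of its underside
- post_top (a point): centre of the top of the narrow post: a round cork pad 40 mm across and 10 mm thick, its top 95 mm above the table, on a 20 mm steel stem with a black foot 84 mm across; fixed to the table. The tumbler stands on it, with its ring then 140 mm above the table
- post: the same post, origin on the table under its centre
- lens (a point): centre of the front of the inspection camera's lens: a fixed black camera, 50 mm square and 70 mm long, on a steel stem, lens 140 mm above the table, 260 mm from the mirror's axis; it looks straight at the middle of the mirror
- station: the fixed grey plate (255 x 290 mm, 8 mm thick) that carries mirror, camera and a bare steel heat shield, 110 mm wide and 158 mm high, which keeps the camera from seeing the post except in the mirror; its place and yaw vary. Origin on the table, on the mirror's axis; z up
- mirror_face (a point): centre of the mirror's reflecting face, 140 mm up, on the upright axis it turns about. x points straight out of the reflecting face (normal, level), z up. Mirror 88 x 72 mm in a black frame 96 mm wide, top 182 mm up. The camera sees the tumbler in the mirror's centre line when this normal halves the horizontal angle between the directions from here to the lens and to the tumbler
- mirror_bar (a point): middle of the orange grip bar on top of the mirror: 50 mm long in the plane of the mirror (along its own y), 14 mm thick (along its own x), from 182 to 228 mm above the table, centred on the mirror's axis; the point is 205 mm above the table. Taken by its two flat faces it can be turned on the spot
- mirror (a joint): turn of the mirror about its upright axis in rad: 0 at its rest stop, growing anticlockwise seen from above, up to 1.6. A weak spring (0.01 N m at rest, 0.05 N m at 1 rad) drives it back to 0 when released. The turn needed is between about 0.7 and 1.3
- sight_line (a point): the camera's line of sight after the mirror (not a solid thing): starts on the mirror's axis 140 mm above the table; its x points level along the direction in which the camera looks after reflection at the mirror's centre, its y to the left of that, z up. It turns twice as far as the mirror. The tumbler is seen when its centre lies on this x axis
- blue_mid (a point): the other glass tumbler, identical but with a BLUE ring round its middle; point at its centre, half-way up (45 mm); a bystander
- jar_amber: bystander: amber colour jar with a steel lid, 74 mm across, 93 mm tall; origin under its centre
- jar_green: bystander: green colour jar with a steel lid, 74 mm across, 93 mm tall; origin under its centre
- jacks: bystander: black steel jacks (big tweezers) lying flat, 240 mm long, 15 mm high; origin on the table at mid-length
- paddle: bystander: flat wooden paddle lying down, 255 mm long, 90 mm wide, 16 mm high; origin on the table where blade and handle meet
- block: bystander: round dark wooden shaping block, 84 mm across, 51 mm tall, with a stick handle along its x; origin under its centre
- tin: bystander: open steel tin, 76 mm across, 90 mm tall; origin under its centre
Mind the look-alikes: they are no part of the job. Leave any pink look-alike of the post alone.

How it is judged:
By the outcome, as a careful person would: the job done as asked, in the order asked, and still so for the second after the job is handed in, while the arm keeps its last pose, push and grip.
It also fails if it takes over 54 s, if anything falls off the work surface, if the arm or the gripper's body presses on something with over 40 N, if the wrist force passes 120 N, or if a joint passes its speed limit or range.

## Working session

There is one attempt and no reset: what is moved stays moved. The work goes in short steps, each a Python script; the robot and the scene stay as the last script left them, time stands still between calls to the robot, and variables do not carry over. Pictures are saved under pics/ and viewed, and the job is handed in when it is done.

```bash
ls; mkdir -p pics; python3 - <<'E'
from rig import robot
import cv2
for n in ["scene","side","wrist"]:
    f=robot.grab_frame(n); cv2.imwrite(f"pics/a_{n}.png",f[:,:,::-1])
    c=robot.camera_info(n); print(n,c)
print(robot.get_state())
E
```

```text
pics
scene {'fx': 393.61616113666724, 'fy': 393.61616113666724, 'cx': 260.21140510540994, 'cy': 191.77694660938934, 'rvec': array([ 2.24671775,  0.64999778, -0.29880949]), 'tvec': array([-0.40857015, -0.1171031 ,  1.54297375])}
side {'fx': 426.15959163797214, 'fy': 426.15959163797214, 'cx': 253.41986375460698, 'cy': 192.53100191519925, 'rvec': array([ 0.05993291, -2.90942815,  1.11564217]), 'tvec': array([0.52272946, 0.15285697, 1.28254036])}
wrist {'fx': 305.48188809626987, 'fy': 305.48188809626987, 'cx': 256.2411077660057, 'cy': 188.94830645955844, 'rvec': array([-2.88461060e+00,  1.17121097e-03,  1.30502511e-03]), 'tvec': array([-0.62478536, -0.02543244,  0.38973658])}
{'time': 0.15, 'qpos': array([-0.04148726,  0.41786569, -0.01028901,  1.61403124,  0.00470988,
        1.11070353, -0.05296506]), 'joint_vel': array([ 0.00094843, -0.00291347,  0.00056775, -0.00170394,  0.00177356,
       -0.00112379, -0.00206301]), 'effort': array([ 7.99236568e-04, -8.51532197e+01,  6.39362633e-01, -4.26137459e+01,
       -4.88919730e-02,  1.71691604e-02,  1.51774425e-04]), 'ee_pos': array([ 6.24723980e-01, -2.66754666e-05,  2.23953012e-01]), 'tool_rot': array([[-2.14919231e-05,  9.99999519e-01, -9.80200471e-04],
       [ 9.99999995e-01,  2.13990465e-05, -9.47630308e-05],
       [-9.47420099e-05, -9.80202503e-04, -9.99999515e-01]]), 'force': array([-0.34561624,  0.28143371,  0.19380638]), 'moment': array([-0.00158219, -0.00194552, -0.01043583]), 'opening': 0.09383054800620455}
```

View pics/a_scene.png

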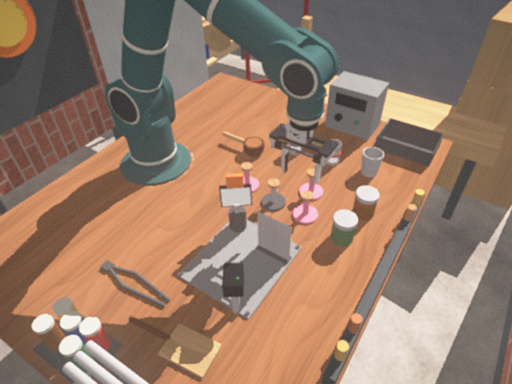

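View pics/a_side.png

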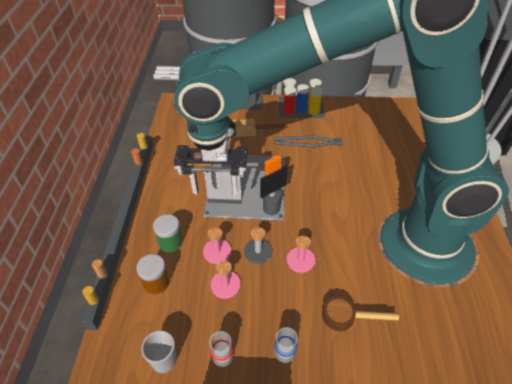

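View pics/a_wrist.png

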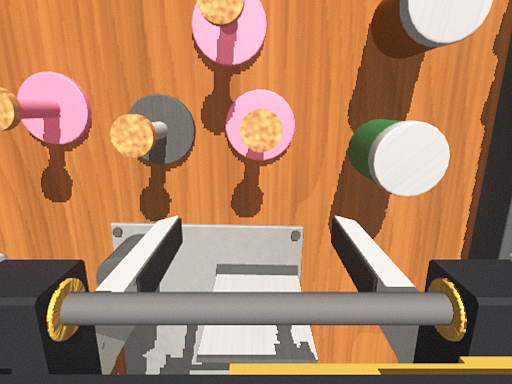

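```bash
cat > h.py <<'E'
import numpy as np, cv2
def cam(c):
    R,_=cv2.Rodrigues(np.array(c['rvec'],float)); return R,-R.T@c['tvec']
def ray(c,uv):
    R,o=cam(c); d=R.T@np.array([(uv[0]-c['cx'])/c['fx'],(uv[1]-c['cy'])/c['fy'],1.]); return o,d/np.linalg.norm(d)
def onz(c,uv,z):
    o,d=ray(c,uv); return o+d*(z-o[2])/d[2]
def tri(rs):
    A=sum(np.eye(3)-np.outer(d,d) for o,d in rs); b=sum((np.eye(3)-np.outer(d,d))@o for o,d in rs)
    p=np.linalg.solve(A,b); return p,[np.linalg.norm((np.eye(3)-np.outer(d,d))@(p-o)) for o,d in rs]
def proj(c,p):
    R,o=cam(c); q=R@(np.array(p)-o); return np.array([c['fx']*q[0]/q[2]+c['cx'],c['fy']*q[1]/q[2]+c['cy']])
def blobs(img,lo,hi,amin=15):
    h=cv2.cvtColor(img,cv2.COLOR_RGB2HSV); m=cv2.inRange(h,np.array(lo),np.array(hi))
    n,l,s,c=cv2.connectedComponentsWithStats(m)
    return [(s[i],c[i],l==i) for i in range(1,n) if s[i][4]>=amin]
E
python3 - <<'E'
from h import *
from rig import robot
for n in ["scene","side","wrist"]:
    im=cv2.imread(f"pics/a_{n}.png"); c=robot.camera_info(n); print(n,cam(c)[1].round(3))
    if n!="wrist": 
        for k,(u0,v0,u1,v1) in {"scene":{"p":(200,150,380,250)},"side":{"p":(180,140,340,370)}}[n].items():
            cv2.imwrite(f"pics/a_{n}_{k}.png",cv2.resize(im[v0:v1,u0:u1],None,fx=4 if n=="scene" else 2.6,fy=4 if n=="scene" else 2.6,interpolation=cv2.INTER_CUBIC))
c=robot.camera_info("side")
for nm,uv,z in [("red",(221,349),.045),("blue",(286,345),.045),("postfoot",(258,250),0),("tin",(158,352),.045),("amber",(151,266),.093),("green",(166,227),.093),("block",(338,305),.05),("bar",(273,165),.205)]:
    print(nm,onz(c,uv,z).round(3))
E
```

```text
scene [ 1.005 -0.794  0.96 ]
side [0.479 0.766 1.061]
wrist [0.625 0.074 0.383]
red [0.585 0.364 0.045]
blue [0.428 0.348 0.045]
postfoot [0.508 0.044 0.   ]
tin [0.736 0.377 0.045]
amber [0.787 0.169 0.093]
green [0.77  0.038 0.093]
block [0.294 0.239 0.05 ]
bar [ 0.47  -0.11   0.205]
```

View pics/a_side_p.png

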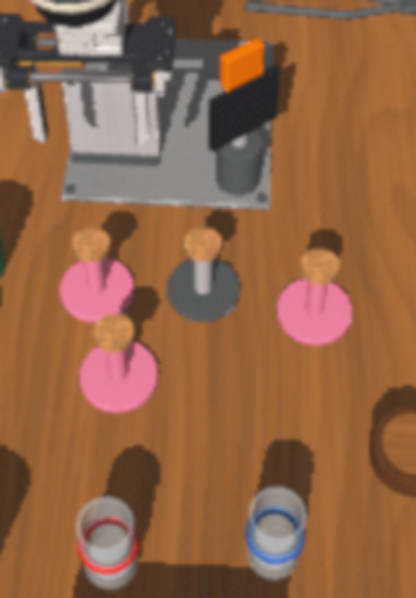

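View pics/a_scene_p.png

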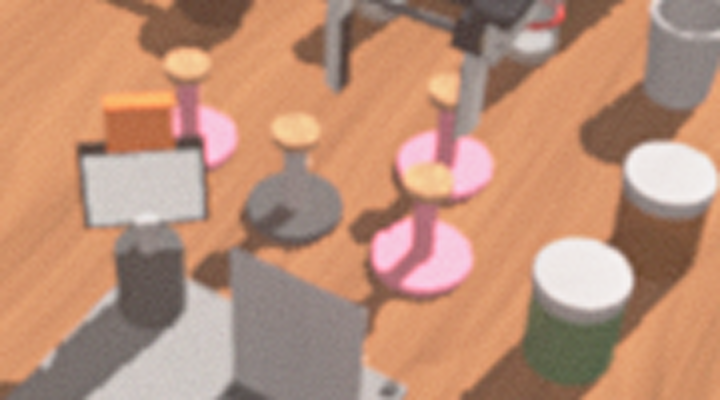

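```bash
cat >> h.py <<'E'
def snap(robot,n,name):
    import pickle
    c=robot.camera_info(n); f=robot.grab_frame(n); cv2.imwrite(f"pics/{name}.png",f[:,:,::-1]); pickle.dump(c,open(f"pics/{name}.pkl","wb")); return c,f
def load(name):
    import pickle
    return pickle.load(open(f"pics/{name}.pkl","rb")),cv2.imread(f"pics/{name}.png")[:,:,::-1].copy()
def rot(a): # tool down, tool y at world angle a
    y=np.array([np.cos(a),np.sin(a),0]); z=np.array([0,0,-1.]); return np.column_stack([np.cross(y,z),y,z])
E
python3 - <<'E'
from h import *
from rig import robot
print(robot.get_state()['tool_rot'].round(2), rot(0).round(2))
for a in (np.pi/2,-np.pi/2,0): print(a, robot.ik([.585,.364,.25],rot(a)))
p=[.55,-.06,.40]
robot.move_ptp(p,rot(0)); snap(robot,"wrist","b_wrist"); snap(robot,"side","b_side"); snap(robot,"scene","b_scene")
print(robot.get_state()['time'],robot.get_state()['qpos'])
E
```

```text
[[-0.  1. -0.]
 [ 1.  0. -0.]
 [-0. -0. -1.]] [[-0.  1.  0.]
 [ 1.  0.  0.]
 [ 0.  0. -1.]]
1.5707963267948966 [-0.33146722  0.54553622 -0.40731054  1.39492654  0.21865687  1.24558432
  0.81511367]
-1.5707963267948966 [-0.71363546  0.51826832  0.16729997  1.41101712 -0.08796655  1.21958928
 -2.10843744]
0 [-0.52471265  0.51766594 -0.11383153  1.40304042  0.05979677  1.22424557
 -0.64406588]
1.1167 [ 0.03941544  0.17777595  0.01476059  1.54317213 -0.00273494  1.42358995
  0.0552965 ]
```

View pics/b_wrist.png

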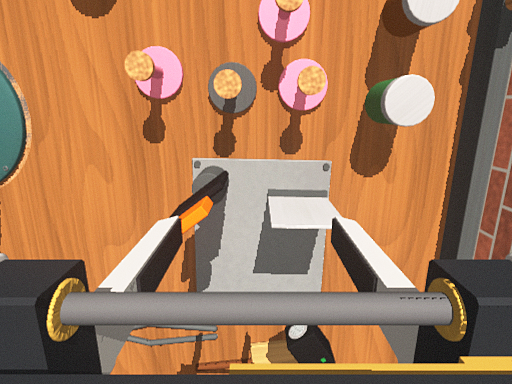

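View pics/b_side.png

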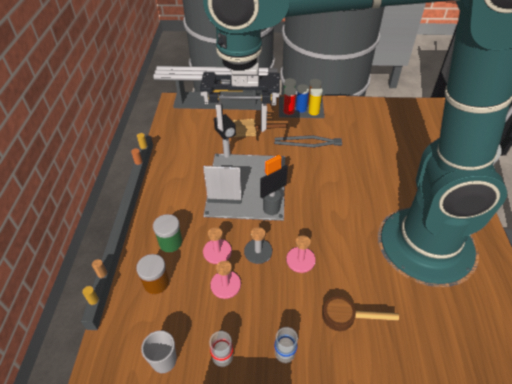

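```bash
python3 - <<'E'
from h import *
D={n:load("b_"+n) for n in ("wrist","side","scene")}
for n,(c,im) in D.items():
    print(n)
    for nm,lo,hi,a in [("orange",(5,200,150),(16,255,255),25),("red",(170,110,90),(180,255,255),8),("red0",(0,180,90),(3,255,255),8),("blue",(100,120,80),(130,255,255),8)]:
        for s,ce,m in blobs(im,lo,hi,a): print(nm,s,ce.round(1))
W,wi=D["wrist"]; S,si=D["side"]; C,ci=D["scene"]
def up(im,u0,v0,u1,v1,k,nm): cv2.imwrite(nm,cv2.resize(im[v0:v1,u0:u1,::-1],None,fx=k,fy=k,interpolation=cv2.INTER_CUBIC))
up(wi,120,50,360,240,3.3,"pics/b_w1.png"); up(si,190,100,310,240,4.2,"pics/b_s1.png"); up(ci,160,150,310,320,3.5,"pics/b_c1.png")
print([onz(W,p,.008).round(4) for p in [(193,158),(331,160)]])
E
```

```text
wrist
orange [179 196  34  38 290] [196.9 209.8]
red [259   9  45  33 413] [280.9  26.9]
red [148  66  34  33 362] [158.2  83.9]
red [278  67  29  43 293] [294.6  95. ]
red [182  68   1  10  10] [182.   72.5]
red [313  99  10   9  10] [317.5 103.3]
side
orange [265 155  16  20 211] [272.9 164.4]
red [203 240  29  24 528] [216.8 250.9]
red [287 247  28  26 560] [300.4 259.6]
red [211 271  30  28 611] [225.4 285.1]
red0 [284  96  11  18 175] [288.9 104.5]
blue [296  93  12  20 197] [301.3 102.5]
blue [276 348  19   8  31] [284.5 353. ]
scene
blue [201   0   2  14  16] [201.7   6.1]
[array([ 0.4351, -0.0718,  0.008 ]), array([ 0.6852, -0.0755,  0.008 ])]
```

View pics/b_w1.png

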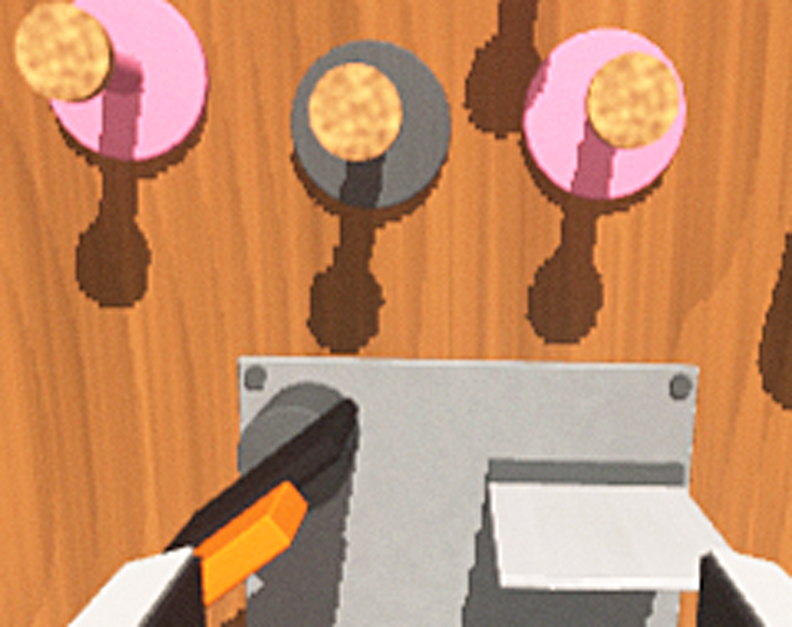

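View pics/b_s1.png

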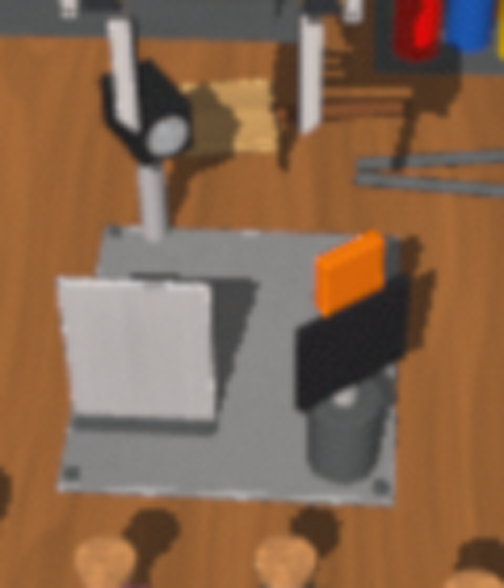

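View pics/b_c1.png

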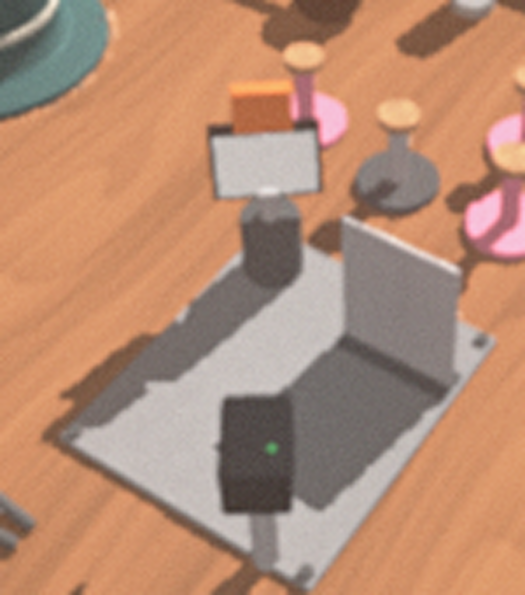

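```bash
python3 - <<'E'
from h import *
D={n:load("b_"+n) for n in ("wrist","side","scene")}
W,wi=D["wrist"]; S,si=D["side"]; C,ci=D["scene"]
h=cv2.cvtColor(wi,cv2.COLOR_RGB2HSV)
sub=h[60:110,205:262]
m=((sub[...,1]<60)).astype(np.uint8) # grey foot
ys,xs=np.nonzero(m); hull=cv2.convexHull(np.column_stack([xs,ys])); print("foot",cv2.minEnclosingCircle(hull), m.sum())
m2=((sub[...,2]>205)&(sub[...,1]>70)).astype(np.uint8)
n,l,s,c=cv2.connectedComponentsWithStats(m2); i=1+np.argmax(s[1:,4]); print("cork",s[i],c[i]+[205,60])
cork=c[i]+[205,60]
ys,xs=np.nonzero(l==i); (cc,r)=cv2.minEnclosingCircle(np.column_stack([xs,ys]).astype(np.float32)); print(np.array(cc)+[205,60],r)
print("post wrist",onz(W,cork,.095),"foot",onz(W,(232.4,87.6),.005))
print("post side",onz(S,(190+285/4.2,100+551/4.2),.095), "scene",onz(C,(160+399/3.5,150+113/3.5),.095))
print("lens side",onz(S,(190+168/4.2,100+134/4.2),.14))
print("bar side top", onz(S,(190+352/4.2,100+258/4.2),.228))
print("plate side",[onz(S,(190+x/4.2,100+y/4.2),.008).round(4) for x,y in [(58,490),(396,503),(105,228)]])
print("plate scene",[onz(C,(160+x/3.5,150+y/3.5),.008).round(4) for x,y in [(50,435),(494,338),(310,588)]])
# pedestal base / bar triangulation
print("red side", onz(S,(221.5,350.5),.045))
for nm in ["wrist"]:pass
E
```

```text
foot ((27.196428298950195, 26.89285659790039), 25.061025619506836) 1100
cork [  9   9  28  30 637] [227.18681319  83.38147567]
[227.14044952  83.42134857] 14.579428672790527
post wrist [0.50812592 0.04968354 0.095     ] foot [0.50866733 0.04966646 0.005     ]
post side [0.50783973 0.0448057  0.095     ] scene [0.5095823  0.04811543 0.095     ]
lens side [ 0.61492831 -0.32956483  0.14      ]
bar side top [ 0.46825709 -0.10121427  0.228     ]
plate side [array([ 0.6836, -0.0709,  0.008 ]), array([ 0.4293, -0.0679,  0.008 ]), array([ 0.6786, -0.3602,  0.008 ])]
plate scene [array([ 0.4218, -0.3653,  0.008 ]), array([ 0.6853, -0.0792,  0.008 ]), array([ 0.6819, -0.3656,  0.008 ])]
red side [0.5832298  0.36746157 0.045     ]
```

```bash
python3 - <<'E'
from h import *
from rig import robot
robot.move_ptp([.508,.06,.30],rot(0)); snap(robot,"wrist","c_wrist")
robot.move_ptp([.585,.366,.25],rot(np.pi/2)); snap(robot,"wrist","d_wrist")
print(robot.get_state()['time'],robot.get_state()['qpos'])
E
```

```text
3.125 [-0.3494691   0.54274033 -0.38041528  1.39272925  0.20491466  1.24425156
  0.82147197]
```

View pics/c_wrist.png

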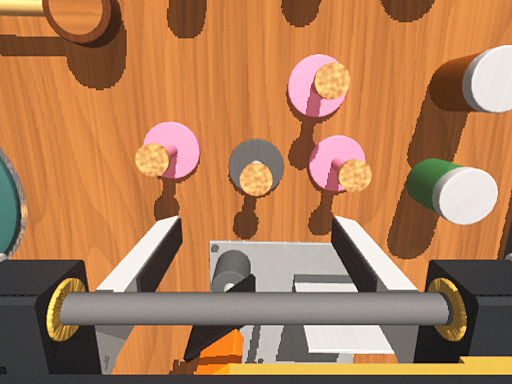

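View pics/d_wrist.png

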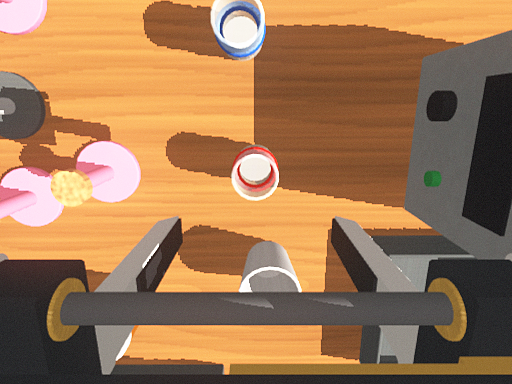

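```bash
python3 - <<'E'
from h import *
d,di=load("d_wrist"); c,ci=load("c_wrist")
h=cv2.cvtColor(di,cv2.COLOR_RGB2HSV)
u0,v0,u1,v1=220,135,290,210
sub=h[v0:v1,u0:u1]; m=((sub[...,0]>172)|(sub[...,0]<5))&(sub[...,1]>150)&(sub[...,2]>90)
n,l,s,ce=cv2.connectedComponentsWithStats(m.astype(np.uint8)); print(s)
cv2.imwrite("pics/d_m.png",np.hstack([cv2.resize(di[v0:v1,u0:u1,::-1],None,fx=5,fy=5),cv2.resize(np.dstack([m*255]*3).astype(np.uint8),None,fx=5,fy=5)]))
ys,xs=np.nonzero(m); print(xs.min()+u0,xs.max()+u0,ys.min()+v0,ys.max()+v0)
print("box",onz(d,(405,207),0),onz(d,(405,207),.1),onz(d,(420,60),.15))
h=cv2.cvtColor(ci,cv2.COLOR_RGB2HSV)
u0,v0=235,158; sub=h[v0:200,u0:278]; m=((sub[...,2]>205)&(sub[...,1]>70)).astype(np.uint8)
n,l,s,ce=cv2.connectedComponentsWithStats(m); i=1+np.argmax(s[1:,4]); p=ce[i]+[u0,v0]; print("cork",s[i],p,onz(c,p,.095))
E
```

```text
[[   0    0   70   75 4970]
 [  13   12   45   21  130]
 [  17   30   37   23  149]
 [  12   33    1    1    1]]
232 277 147 187
box [0.6473792  0.57362337 0.        ] [0.61437246 0.52267322 0.1       ] [0.47592091 0.49444883 0.15      ]
cork [  5   5  33  33 839] [255.72109654 178.82240763] [0.50784826 0.0508615  0.095     ]
```

View pics/d_m.png

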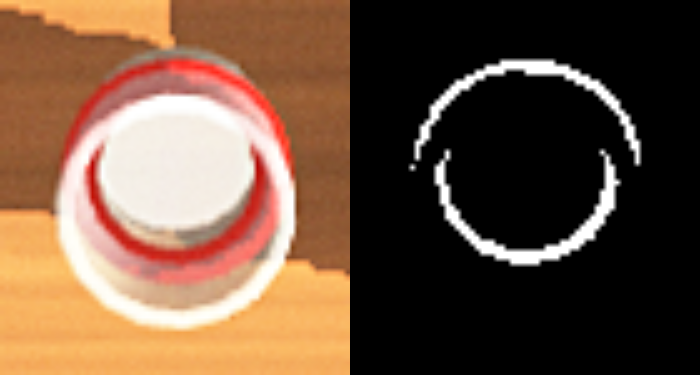

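```bash
python3 - <<'E'
from h import *
d,di=load("d_wrist")
print(onz(d,(255.5,176.8),.09))
# back outer ring half: topmost outer ring pixel -> center; sides 232..277
print(onz(d,(254.7,167),.045))
# inner floor disc crop centre (176,160)/5
print("floor",onz(d,(220+35.2,135+32.5),.006), cam(d)[1])
E
```

```text
[0.58303226 0.36384631 0.09      ]
[0.58086029 0.36276196 0.045     ]
floor [0.58888425 0.36317696 0.006     ] [0.51229829 0.36510867 0.40925242]
```

```bash
python3 - <<'E'
from h import *
from rig import robot
robot.move_linear([.583,.3645,.14],velocity=.2,frame=rot(np.pi/2))
robot.move_linear([.583,.3645,.065],velocity=.1,threshold=8)
s=robot.get_state(); print(s['ee_pos'],s['force'])
robot.gripper_to(.045); s=robot.get_state(); print(s['opening'],s['force'],s['ee_pos'])
print(robot.move_linear([.583,.3645,.10],velocity=.06)); s=robot.get_state(); print(s['opening'],s['force'])
robot.move_linear([.583,.3645,.25],velocity=.2)
snap(robot,"wrist","e_wrist"); snap(robot,"side","e_side"); print(robot.get_state()['time'],robot.get_state()['ee_pos'],robot.get_state()['opening'])
E
```

```text
[0.58328832 0.36481811 0.06562433] [-0.95941515  0.47225405  1.03245302]
0.05098037614164915 [-0.35458329 -1.02266576  1.15757777] [0.58310472 0.36430847 0.06500043]
False
0.05150684196538596 [ 0.63065953  0.48258028 -2.83419238]
7.1917 [0.5825456  0.36415217 0.24834557] 0.05156672546302926
```

View pics/e_wrist.png

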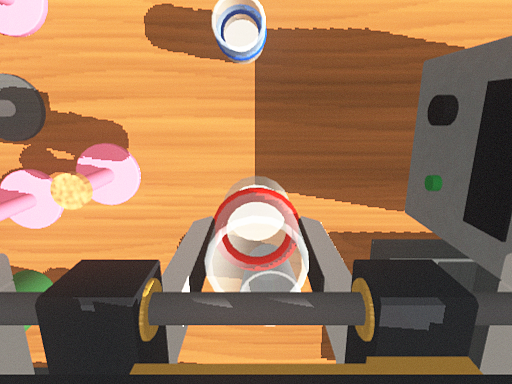

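View pics/e_side.png

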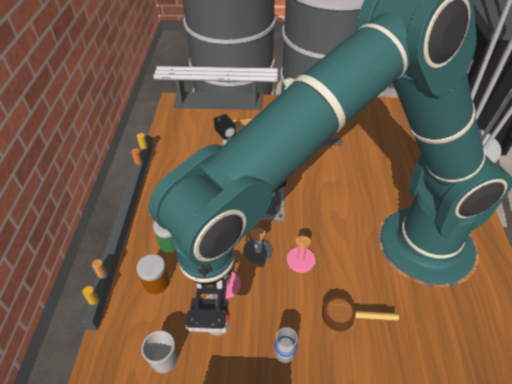

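```bash
python3 - <<'E'
from h import *
e,ei=load("e_wrist")
T=np.array([.5825,.3642])
for z,r in [(.25-.002+.025,.026),(.228+.0045,.028),(.228+.0045,.026)]:
  for dx in (0,.005):
    P=np.array([proj(e,[T[0]+dx+r*np.cos(t),T[1]+r*np.sin(t),z]) for t in np.linspace(0,6.28,200)])
    print(z,r,dx,"u",P[:,0].min().round(1),P[:,0].max().round(1),"v",P[:,1].min().round(1),P[:,1].max().round(1))
cv2.imwrite("pics/e_c.png",cv2.resize(ei[165:305,190:330,::-1],None,fx=4,fy=4,interpolation=cv2.INTER_CUBIC))
E
```

```text
0.273 0.026 0 u 202.6 309.6 v 213.8 310.7
0.273 0.026 0.005 u 203.1 309.1 v 223.9 319.2
0.2325 0.028 0 u 210.6 301.7 v 187.9 272.9
0.2325 0.028 0.005 u 210.9 301.5 v 196.0 279.9
0.2325 0.026 0 u 213.9 298.5 v 191.2 270.1
0.2325 0.026 0.005 u 214.2 298.2 v 199.3 277.1
```

View pics/e_c.png

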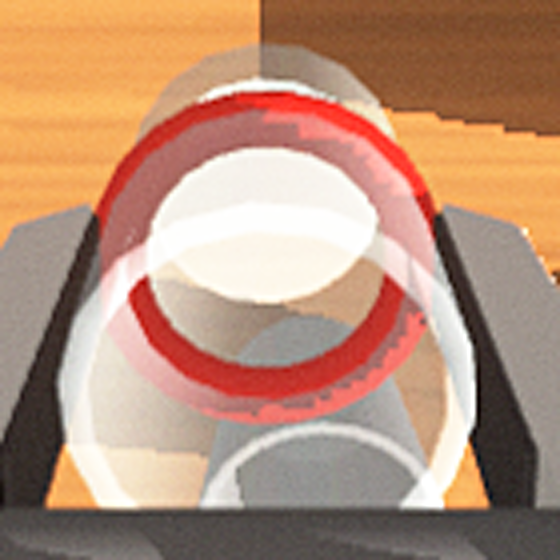

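```bash
python3 - <<'E'
from h import *
from rig import robot
robot.move_linear([.508,.0500,.25],velocity=.2,frame=rot(0))
robot.move_linear([.508,.0500,.172],velocity=.08)
robot.pause(.3)
s=robot.get_state(); print(s['time'],s['ee_pos'],s['tool_rot'].round(4),s['opening'],s['force'],s['qpos'])
snap(robot,"wrist","f_wrist"); snap(robot,"scene","f_scene");snap(robot,"side","f_side")
a=load("f_wrist")[1];b=load("f_scene")[1];c=load("f_side")[1]
cv2.imwrite("pics/f_c.png",np.hstack([cv2.resize(x[v:v+100,u:u+100,::-1],(390,390),interpolation=cv2.INTER_CUBIC) for x,u,v in ((b,230,130),(c,210,180))]))
E
```

```text
10.3833 [0.50809051 0.0500037  0.17219605] [[ 1.e-04  1.e+00  4.e-04]
 [ 1.e+00 -1.e-04  0.e+00]
 [ 0.e+00  4.e-04 -1.e+00]] 0.05143861279572212 [ 0.62751591 -0.00763851 -3.01158296] [-0.12612008  0.27547184 -0.03762748  1.94722508  0.01289211  0.91876651
 -0.17020371]
```

View pics/f_wrist.png

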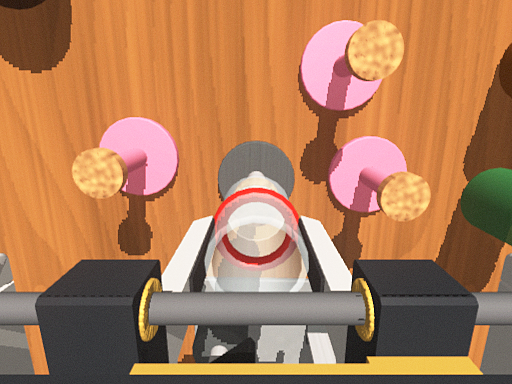

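View pics/f_c.png

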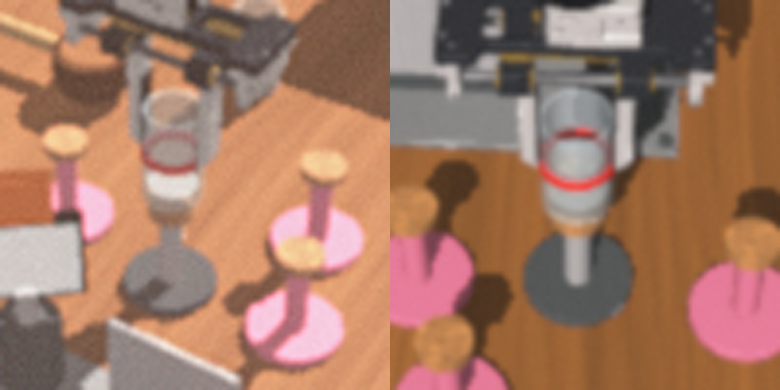

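```bash
python3 - <<'E'
from h import *
from rig import robot
hit=robot.move_linear([.508,.0500,.154],velocity=.02,threshold=2.5)
s=robot.get_state(); print(hit,s['time'],s['ee_pos'],s['force'])
snap(robot,"side","g_side")
if hit or s['ee_pos'][2]>.156:
    robot.gripper_to(.085); s=robot.get_state(); print(s['time'],s['ee_pos'],s['opening'],s['force'])
    snap(robot,"wrist","g_wrist")
    robot.move_linear([.508,.0500,.27],velocity=.12); snap(robot,"wrist","h_wrist"); snap(robot,"scene","h_scene")
    print(robot.get_state()['time'])
E
```

```text
True 11.1583 [0.50788119 0.04992797 0.15969959] [ 0.83250581 -0.16069708  3.33369722]
11.9083 [0.50745312 0.04991074 0.1595005 ] 0.08526558756681753 [ 0.65022056 -0.21801028  0.0178069 ]
13.125
```

View pics/h_wrist.png

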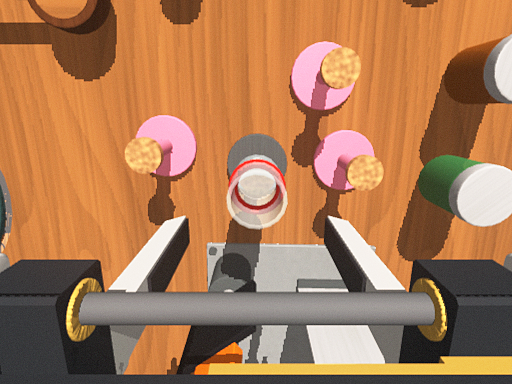

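View pics/h_scene.png

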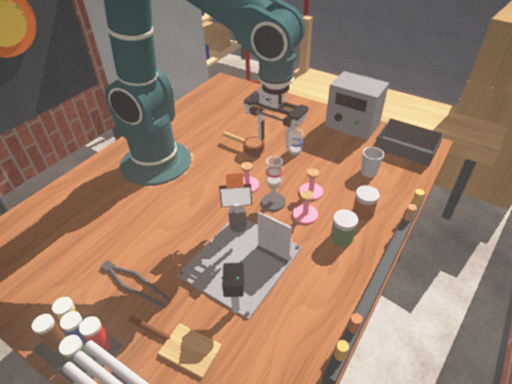

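```bash
python3 - <<'E'
from h import *
from rig import robot
b,_=load("b_wrist")
print([onz(b,p,.182).round(4) for p in [(170,217),(227.6,171)]])
a=np.deg2rad(-50)
print(robot.ik([.418,-.145,.32],rot(a)))
robot.move_ptp([.418,-.145,.32],rot(a)); snap(robot,"wrist","i_wrist"); snap(robot,"side","i_side"); snap(robot,"scene","i_scene")
s=robot.get_state(); print(s['time'],s['ee_pos'],s['qpos'])
E
```

```text
[array([ 0.4376, -0.1219,  0.182 ]), array([ 0.5141, -0.0609,  0.182 ])]
[ 0.06101656 -0.00943929  0.20252025  1.91889414  0.00201305  1.23194554
 -0.60980574]
14.1583 [ 0.41859262 -0.14382393  0.31953651] [ 5.97666818e-02 -8.16458104e-03  2.00930944e-01  1.91871695e+00
  1.90309471e-03  1.23169044e+00 -6.09086480e-01]
```

View pics/i_wrist.png

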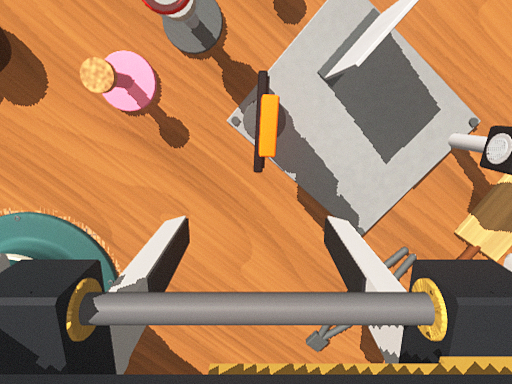

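```bash
python3 - <<'E'
from h import *
i,ii=load("i_wrist")
cv2.imwrite("pics/i_c.png",np.hstack([cv2.resize(ii[60:180,235:295,::-1],None,fx=5,fy=5,interpolation=cv2.INTER_CUBIC),cv2.resize(ii[100:200,442:512,::-1],None,fx=6,fy=6,interpolation=cv2.INTER_CUBIC)]))if 0 else None
cv2.imwrite("pics/i_c1.png",cv2.resize(ii[62:180,230:300,::-1],None,fx=5,fy=5,interpolation=cv2.INTER_CUBIC))
cv2.imwrite("pics/i_c2.png",cv2.resize(ii[110:185,440:512,::-1],None,fx=6,fy=6,interpolation=cv2.INTER_CUBIC))
h=cv2.cvtColor(ii,cv2.COLOR_RGB2HSV)
for v in (100,110,125,140,150): print([tuple(x) for x in h[v,252:284:2]])
E
```

```text
[(np.uint8(10), np.uint8(50), np.uint8(113)), (np.uint8(9), np.uint8(50), np.uint8(97)), (np.uint8(9), np.uint8(28), np.uint8(120)), (np.uint8(9), np.uint8(86), np.uint8(71)), (np.uint8(4), np.uint8(142), np.uint8(120)), (np.uint8(21), np.uint8(227), np.uint8(255)), (np.uint8(20), np.uint8(210), np.uint8(255)), (np.uint8(20), np.uint8(215), np.uint8(255)), (np.uint8(20), np.uint8(209), np.uint8(255)), (np.uint8(21), np.uint8(214), np.uint8(255)), (np.uint8(20), np.uint8(214), np.uint8(255)), (np.uint8(20), np.uint8(208), np.uint8(255)), (np.uint8(20), np.uint8(205), np.uint8(255)), (np.uint8(10), np.uint8(211), np.uint8(235)), (np.uint8(20), np.uint8(4), np.uint8(210)), (np.uint8(12), np.uint8(18), np.uint8(211))]
[(np.uint8(12), np.uint8(32), np.uint8(136)), (np.uint8(5), np.uint8(33), np.uint8(138)), (np.uint8(7), np.uint8(56), np.uint8(96)), (np.uint8(3), np.uint8(72), np.uint8(78)), (np.uint8(7), np.uint8(200), np.uint8(177)), (np.uint8(22), np.uint8(221), np.uint8(255)), (np.uint8(20), np.uint8(215), np.uint8(255)), (np.uint8(20), np.uint8(206), np.uint8(255)), (np.uint8(20), np
[... 1817 characters left out ...]
(172), np.uint8(227)), (np.uint8(12), np.uint8(169), np.uint8(174)), (np.uint8(4), np.uint8(87), np.uint8(73)), (np.uint8(6), np.uint8(191), np.uint8(184)), (np.uint8(22), np.uint8(216), np.uint8(255)), (np.uint8(20), np.uint8(229), np.uint8(255)), (np.uint8(19), np.uint8(212), np.uint8(255)), (np.uint8(19), np.uint8(218), np.uint8(255)), (np.uint8(19), np.uint8(219), np.uint8(255)), (np.uint8(19), np.uint8(223), np.uint8(255)), (np.uint8(19), np.uint8(216), np.uint8(255)), (np.uint8(14), np.uint8(229), np.uint8(255)), (np.uint8(3), np.uint8(45), np.uint8(107)), (np.uint8(4), np.uint8(49), np.uint8(109)), (np.uint8(8), np.uint8(50), np.uint8(113)), (np.uint8(3), np.uint8(42), np.uint8(114))]
```

View pics/i_c1.png

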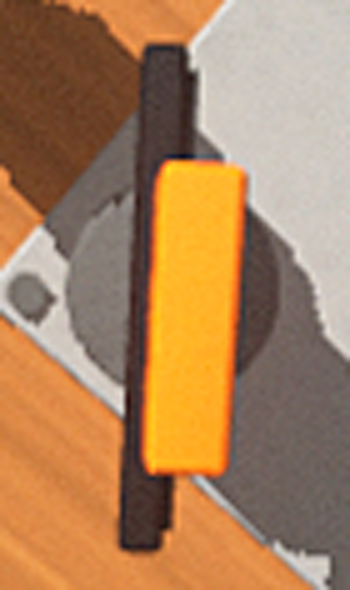

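View pics/i_c2.png

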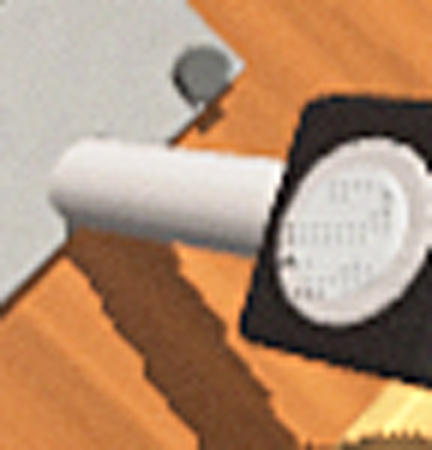

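```bash
cat >> h.py <<'E'
def bar(img,c,lo=(15,170,230),hi=(25,255,255),box=(230,62,300,180)):
    u0,v0,u1,v1=box; h=cv2.cvtColor(img,cv2.COLOR_RGB2HSV)[v0:v1,u0:u1]
    m=((h[...,1]>170)&(h[...,2]>200)&(h[...,0]>13)).astype(np.uint8)
    n,l,s,ce=cv2.connectedComponentsWithStats(m); i=1+np.argmax(s[1:,4])
    ys,xs=np.nonzero(l==i); r=cv2.minAreaRect(np.column_stack([xs+u0,ys+v0]).astype(np.float32)); B=cv2.boxPoints(r)
    P=np.array([onz(c,p,.228)[:2] for p in B]); return r,P
E
python3 - <<'E'
from h import *
i,ii=load("i_wrist")
r,P=bar(ii,i); print(r,P.round(4)); ctr=P.mean(0)
e=[(P[(k+1)%4]-P[k]) for k in range(4)]; print("sides",[np.linalg.norm(x).round(4) for x in e],[np.rad2deg(np.arctan2(x[1],x[0])).round(2) for x in e],"ctr",ctr)
# frame top edges
for p in [(230+163/5,62+45/5),(230+138/5,62+548/5)]: print("frame",onz(i,p,.182).round(4))
L=onz(i,(440+347/6,110+235/6),.14); print("lens",L, np.linalg.norm(L[:2]-ctr), np.rad2deg(np.arctan2(*(L[:2]-ctr)[::-1])))
print("plate corner",[onz(i,p,.008).round(4) for p in [(480.5,121),(227,121),(335,0),(360,237)]])
S,si=load("i_side"); C,ci=load("i_scene")
cv2.imwrite("pics/i_s.png",np.hstack([cv2.resize(si[110:250,190:310,::-1],(480,560),interpolation=cv2.INTER_CUBIC)]))
E
```

```text
((267.88397216796875, 124.70442199707031), (16.240678787231445, 61.336158752441406), 3.012787342071533) [[ 0.448  -0.121 ]
 [ 0.4864 -0.0918]
 [ 0.4941 -0.1019]
 [ 0.456  -0.1317]]
sides [np.float64(0.0483), np.float64(0.0127), np.float64(0.0483), np.float64(0.0134)] [np.float64(37.26), np.float64(-52.71), np.float64(-141.97), np.float64(127.14)] ctr [ 0.47113002 -0.11162974]
frame [ 0.5042 -0.0791  0.182 ]
frame [ 0.43   -0.1359  0.182 ]
lens [ 0.61454764 -0.32856797  0.14      ] 0.26005924168245853 -56.53135483801634
plate corner [array([ 0.679 , -0.3654,  0.008 ]), array([ 0.433, -0.074,  0.008]), array([ 0.6547, -0.0856,  0.008 ]), array([ 0.4287, -0.3607,  0.008 ])]
```

View pics/i_s.png

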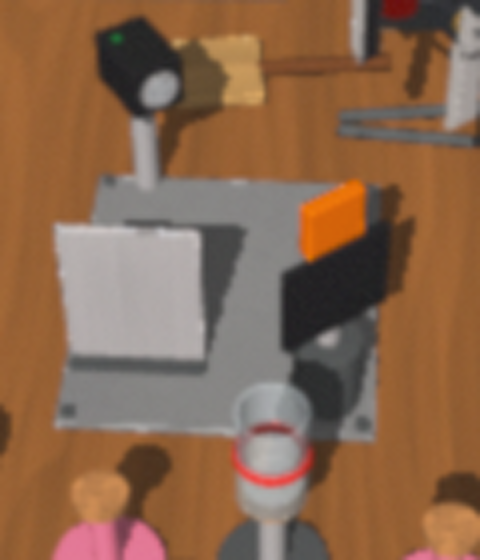

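```bash
python3 - <<'E'
from h import *
from rig import robot
a=np.deg2rad(-52.35); M=[.4711,-.1116]
print(robot.ik([*M,.207],rot(a)),robot.ik([*M,.207],rot(np.deg2rad(10.3))))
robot.gripper_to(.06)
robot.move_linear([*M,.29],velocity=.15,frame=rot(a))
snap(robot,"wrist","j_wrist"); snap(robot,"scene","j_scene"); 
s=robot.get_state(); print(s['time'],s['ee_pos'],s['opening'],s['qpos'])
E
```

```text
[ 0.02218183  0.18443371  0.16443529  1.97860764 -0.03612382  0.98128582
 -0.70971354] [ 0.03096697  0.184341    0.1545785   1.97833033 -0.03395736  0.98133721
  0.38161819]
15.4667 [ 0.47069694 -0.11228159  0.29054062] 0.06004291443898242 [ 0.01613297  0.09753414  0.16616116  1.8760365  -0.01749057  1.16871994
 -0.7261274 ]
```

View pics/j_wrist.png

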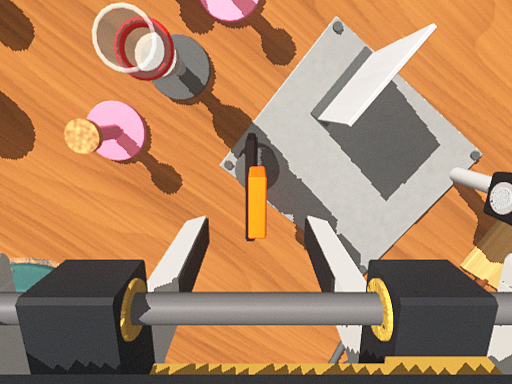

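View pics/j_scene.png

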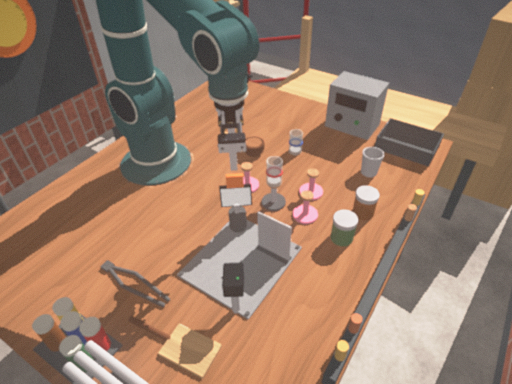

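```bash
python3 - <<'E'
from h import *
j,ji=load("j_wrist")
h=cv2.cvtColor(ji,cv2.COLOR_RGB2HSV); print(h[175:240:12,258])
r,P=bar(ji,j,box=(235,155,285,250)); print(r,P.round(4),P.mean(0))
e=[(P[(k+1)%4]-P[k]) for k in range(4)]; print("sides",[np.linalg.norm(x).round(4) for x in e],[np.rad2deg(np.arctan2(x[1],x[0])).round(2) for x in e])
L=onz(j,(501,197),.14);print(L)
S,si=load("i_side"); print("tumbler side ring",onz(S,(190+272/4,110+461/4-1),.14))
i,ii=load("h_wrist"); print("tumbler rim h",onz(i,(257,198),.185))
cv2.imwrite("pics/h_c.png",cv2.resize(ii[140:240,215:300,::-1],None,fx=5,fy=5,interpolation=cv2.INTER_CUBIC))
E
```

```text
[[ 16 229 253]
 [ 20 215 255]
 [ 20 222 255]
 [ 20 222 255]
 [ 19 223 255]
 [ 19 217 255]]
((257.0, 202.0), (70.0, 16.0), 90.0) [[ 0.4933 -0.0879]
 [ 0.5005 -0.0972]
 [ 0.4568 -0.1314]
 [ 0.4492 -0.1215]] [ 0.47493596 -0.10949143]
sides [np.float64(0.0117), np.float64(0.0554), np.float64(0.0125), np.float64(0.0554)] [np.float64(-52.41), np.float64(-141.99), np.float64(127.59), np.float64(37.25)]
[ 0.61533638 -0.32604357  0.14      ]
tumbler side ring [0.50698344 0.05492336 0.14      ]
tumbler rim h [0.50833177 0.0521407  0.185     ]
```

View pics/h_c.png

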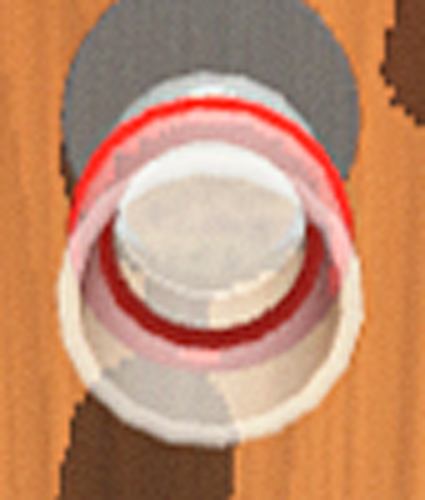

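```bash
python3 - <<'E'
from h import *
from rig import robot
a=np.deg2rad(-52.4); M=[.4715,-.1115]
hit=robot.move_linear([*M,.208],velocity=.08,frame=rot(a),threshold=6)
s=robot.get_state(); print(hit,s['time'],s['ee_pos'],s['force'],s['opening'])
if not hit:
    robot.gripper_to(.008); robot.pause(.2); s=robot.get_state(); print(s['time'],s['ee_pos'],s['force'],s['moment'],s['opening'],np.rad2deg(np.arctan2(s['tool_rot'][1,1],s['tool_rot'][0,1])))
snap(robot,"wrist","k_wrist");snap(robot,"scene","k_scene");snap(robot,"side","k_side")
E
```

```text
False 16.6417 [ 0.47176305 -0.11156907  0.20845362] [-0.68088588 -1.0280066   0.48258913] 0.060115520029988094
17.6167 [ 0.47184142 -0.11192135  0.20803507] [ 3.7920273  -2.79774868 -3.22817906] [-0.49177044 -0.70139061  0.02964015] 0.013688479524431316 -52.41840768535297
```

View pics/k_scene.png

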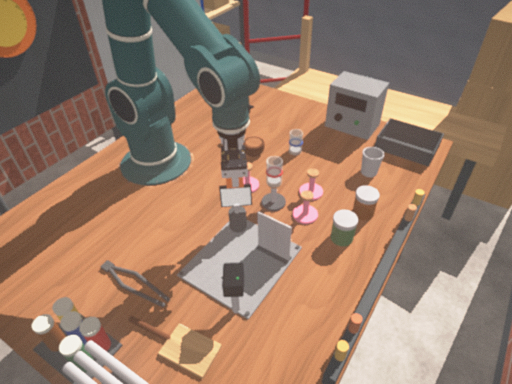

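View pics/k_wrist.png

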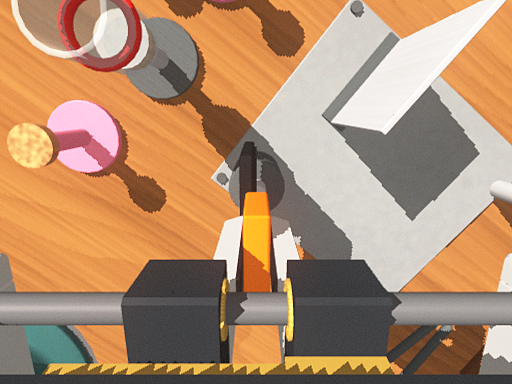

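```bash
python3 - <<'E'
from h import *
from rig import robot
M=np.array([.472,-.112]); L=np.array([.6147,-.328]); T=np.array([.508,.0505])
an=lambda v:np.arctan2(v[1],v[0])
A=(an(L-M)+an(T-M))/2; print(np.rad2deg(A))
for a in np.linspace(np.deg2rad(-52.4),A,11)[1:]:
    robot.move_ptp([*M,.208],rot(a)); s=robot.get_state()
    print(s['time'],np.rad2deg(an(s['tool_rot'][:2,1])).round(2),s['ee_pos'].round(4),s['force'].round(1),s['moment'].round(2),s['opening'])
    if np.linalg.norm(s['force'])>25: print("STOP"); break
snap(robot,"wrist","l_wrist");snap(robot,"scene","l_scene");snap(robot,"side","l_side")
E
```

```text
10.479601100146832
18.0167 -46.26 [ 0.4718 -0.1118  0.208 ] [-3.2  2.4  3. ] [0.54 0.65 0.  ] 0.013875217565425778
18.2667 -40.05 [ 0.4717 -0.1118  0.208 ] [-4.7  2.5  3.2] [ 0.68  0.93 -0.05] 0.013827346548330248
18.5167 -33.77 [ 0.4716 -0.1117  0.208 ] [-6.   2.5  5.9] [ 0.8   1.23 -0.05] 0.014139364902514873
18.7667 -27.48 [ 0.4715 -0.1116  0.208 ] [-7.5  4.7  6.5] [ 0.82  1.41 -0.02] 0.013725715870815454
19.0167 -21.19 [ 0.4714 -0.1115  0.208 ] [-9.6  4.6  7.8] [ 0.95  1.64 -0.02] 0.014064652163471539
19.2667 -14.9 [ 0.4712 -0.1115  0.208 ] [-9.9  4.4  9.1] [ 1.03  1.95 -0.06] 0.013754278560182801
19.5167 -8.62 [ 0.4711 -0.1114  0.208 ] [-11.8   6.3  10.4] [ 1.18  2.18 -0.06] 0.014067104857517115
19.7667 -2.34 [ 0.4709 -0.1115  0.208 ] [-13.6   6.5  11. ] [ 1.24  2.48 -0.06] 0.013728325397339706
20.0167 3.95 [ 0.4708 -0.1115  0.2079] [-14.1   6.   12.3] [1.27 2.74 0.03] 0.013603014014170576
20.2667 10.24 [ 0.4707 -0.1115  0.2079] [-16.    6.3  12.6] [ 1.25  2.99 -0.07] 0.01415924455620765
```

View pics/l_wrist.png

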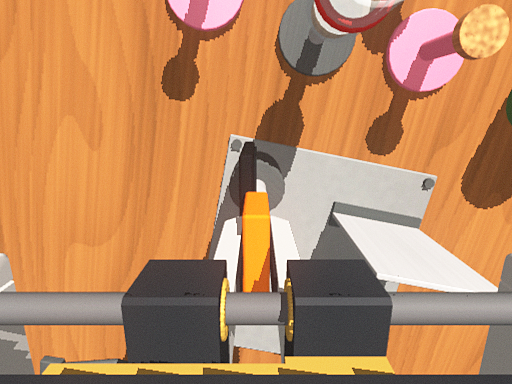

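View pics/l_scene.png

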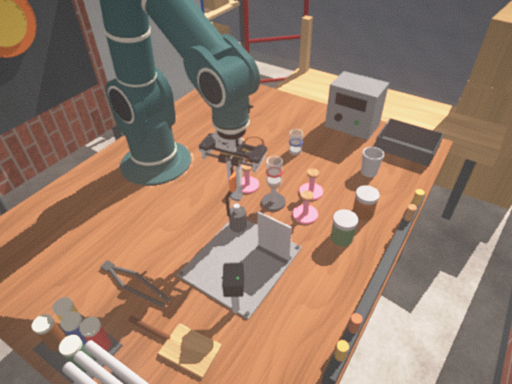

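View pics/l_side.png

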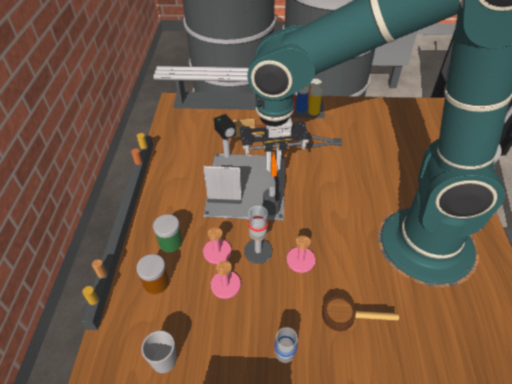

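```bash
python3 - <<'E'
from h import *
from rig import robot
an=lambda v:np.arctan2(v[1],v[0])
robot.move_ptp([.4707,-.1118,.208],rot(np.deg2rad(10.45))); robot.pause(.4); s=robot.get_state()
print(s['time'],np.rad2deg(an(s['tool_rot'][:2,1])).round(2),s['ee_pos'].round(4),s['force'].round(1),s['moment'].round(2),s['opening'])
c,im=snap(robot,"wrist","m_wrist")
for n in "kl":
    c2,i2=load(n+"_wrist"); cv2.imwrite(f"pics/{n}_c.png",cv2.resize(i2[135:300,200:320,::-1],None,fx=3.5,fy=3.5,interpolation=cv2.INTER_CUBIC))
cv2.imwrite("pics/m_c.png",np.hstack([cv2.resize(x[135:300,200:320,::-1],None,fx=3.3,fy=3.3,interpolation=cv2.INTER_CUBIC) for x in (load("k_wrist")[1],im)]))
E
```

```text
21.0667 10.27 [ 0.4705 -0.1115  0.208 ] [-5.1  3.6  5. ] [ 0.88  0.98 -0.09] 0.01393059610645553
```

View pics/m_c.png

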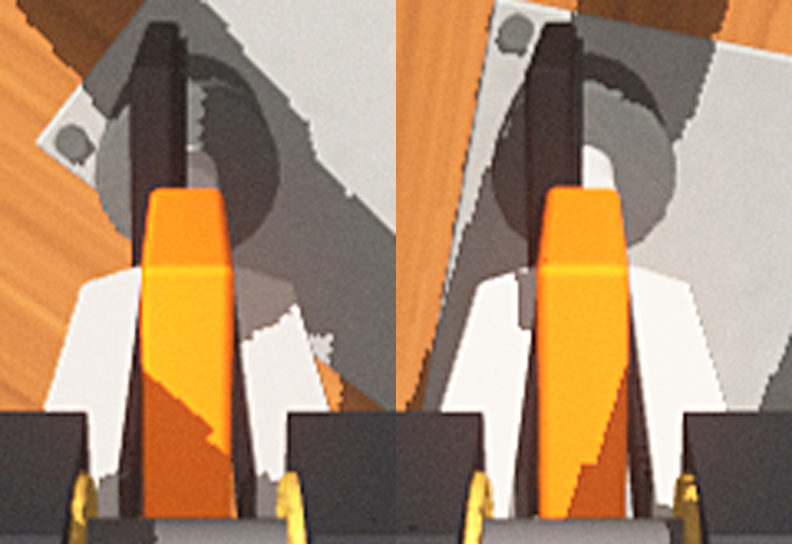

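```bash
python3 - <<'E'
from h import *
from rig import robot
an=lambda v:np.rad2deg(np.arctan2(v[1],v[0]))
c,f=snap(robot,"side","n_side")
M=np.array([.4708,-.1117]);L=np.array([.6146,-.3288]);T=np.array([.5078,.0505])
print((an(L-M)+an(T-M))/2, an(robot.get_state()['tool_rot'][:2,1]))
for s,ce,m in blobs(f[200:260,230:290],(0,150,90),(4,255,255),5): print(s,ce+[230,200])
robot.sign_off()
E
```

```text
10.334569321341341 10.266189280222733
[18 22 20  9 37] [258.08108108 227.2972973 ]
the job is handed in; nothing more can be done
```

View pics/n_side.png

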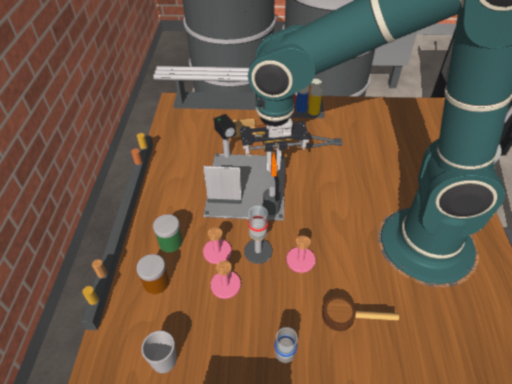

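The red-ringed tumbler is standing upright and released on the middle of the black-footed cork post. The gripper is still holding the mirror's orange bar at the viewing angle, and I handed the job in at about 21 s of the 54 s allowed.

- **Tumbler:** The last side picture shows it upright on the post, with its ring at about pixel (258, 227). It was set down with about 3 N of contact. Position estimates from the tool and from the wrist pictures agree to about 2 mm. The low-resolution side view read 3–5 mm off in y.
- **Mirror:** I turned it about 62.7° (1.09 rad) from rest. Its normal, read from the tool angle, is at 10.27°, and the angle computed from the lens and tumbler positions is 10.33°. The wrist picture shows the bar square in the jaws. I could not see through the inspection camera, so the aim rests on measured positions and I estimate it is within about 0.5°.
- **Forces:** While turning, the force on the tool rose to about 21 N because my estimate of the mirror's axis was about 1 mm off. After I recentred it fell to about 8 N.
- **Everything else:** In the side pictures the blue-ringed tumbler, jars, tin, block and pink posts look unmoved. I did not compare the paddle and jacks closely, but the arm never worked near them.

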